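# Sweep a stray spacer out of a housing's seam channel

### The arm

A 6-joint arm with a two-finger parallel gripper is mounted at the origin on the work surface. World frame = base frame: x ahead of the robot, y to its left, z up, the work surface at z = 0. Lengths are in mm, angles in rad, forces in N, time in s.
With the tool pointing down it reaches from about 425 to 1125 mm from the base axis. Payload 14.9 kg.
Tool frame: the origin (TCP) lies at the very end of the fingers, on their centre line; the grasp point (between the pads) lies behind it (manip.grasp_offset is the z of the grasp point in the tool frame, in mm); z points along the fingers, y is the direction in which the jaws open and shut (so a half turn about z gives the same grasp; the last joint's range is limited). The gripper opens to 91 mm and grips with 3 to 60 N. Pads are 32 mm wide; open, the fingers measure 118 mm over their backs; the gripper's body (76 mm by 178 mm) begins 60 mm behind the grasp point.
Start: joints at [-1.173, 0.379, 1.734, -0, 1.028, -0.033], TCP at [292.316, -636.058, 213.932] pointing down, gripper open.
Joint ranges: [-2.77, 2.77], [-0.74, 2.19], [0, 2.66], [-1.06, 4.2], [0.31, 2.87], [-3.08, 3.08]. Speed limits (rad/s): [1.89, 1.89, 2.39, 3.14, 3.14, 3.14].

### API

Orientations are given as a unit quaternion [w, x, y, z].
In Python, from cell import manip gives the robot as it stands. The module is installed in compiled form; this text tells all that it offers.
- The arm moves only by the shell command python3 -m jog 'ROWS' [FORCE]. ROWS is JSON, a list of rows, each an object with "slide": the shift along the tool's x, y, z in units of 0.02 m (1.0 is 0.02 m), a list of three; "spin": the turn about the tool's z in units of 0.1 rad (1.0 is 0.1 rad); "jaw": the closure, from -1 (fully open) to 1 (shut). In form: [{"slide": [dx, dy, dz], "spin": spin, "jaw": jaw}, ...]. A call has 1 to 8 rows; each row shifts and turns the commanded pose from where the row before left it, along the tool's axes as they then stand; what a row does not reach is not made up. A row lasts 1/8 s, in which the tool goes at most 62.5 mm and 10.7 degrees, less where a joint would pass 70% of its speed; a pose out of reach is approached as far as the arm can. A call with a number of a shift or a turn outside -1 to 1 is refused whole. A call with a gripper value outside its range is refused whole. The fingers move at their own pace and stop on an object; FORCE is the grip in N (left out, the last holds). Time passes only in rows, so rows that do not move let the fingers close. It gives the time, the measured TCP pose, the force and the opening at its end, in the units of the state.
- manip.state(): the state, without advancing time (a new reading comes with each control period).
- manip.get_image(name): name is "side" or "top" or "wrist"; returns (picture, depth): 400x640x3 uint8, blue, green, red; 400x640 float32, mm along the optical axis (not along the pixel's ray), 0 where there is no reading.
- manip.calibration(name): a dict with "camera_matrix" (3x3 intrinsics, pixels), "extrinsics" (4x4, takes a point from camera to world coordinates). Camera axes: x right, y down, z forward; pixel columns grow to the right and rows downward; lengths in mm; the calibration is good to about 2 mm. A picture is of the moment at which its call begins: read the wrist's pose just before it. calibration takes no time and is no camera call; for the wrist camera it gives the pose at the moment of the call.
- manip.hand_in(): hands the job in, once; it reports no verdict.
The state is a dict: "time": time; "q": joint angles; "qd": joint speeds; "joint_torque": joint torques, N m; "eef_pos": TCP position; "eef_rot": TCP orientation; "wrist_force": force on the tool from outside, world axes, zero at the start; "moment": the same for the moment, N m; "opening": finger opening in mm.
Only numpy, scipy, OpenCV 4.12 (cv2) and the standard library are available. Lean on these libraries where they do the work, as an engineer would, in place of code of your own. Each camera call takes 0.05 s, during which the arm holds its last target. There are 200 camera calls.

### The job

A small steel spacer has dropped into the U-shaped seam channel on top of the aluminium housing. Take the probe with the square grip out of the tool block, put its tip down in the channel at the closed end and run it slowly (about 3 cm/s, gently, never above 10 cm/s while in the channel) along the whole channel to the open end, so that it pushes the spacer ahead of it and out into the catch tray. Then slide the probe all the way back into its tube in the tool block and let go; touch the spacer only with the probe, never let it jump out over the channel's rim, and leave the casting, bottle, bearing ring and flange where they are.

Things in the scene. Friction and masses are not known exactly. Their poses are not given: they have to be found in the camera images.
- housing: Fixed aluminium housing, 120 (x) by 150 (y) by 45 mm high; origin: centre of its underside, z up. All mm below are in this frame. A U-shaped channel in its top is 16 wide, 10 deep (floor z 35), a dark seam line along its middle; it runs from seam_start through the two bends to seam_exit. A turret of radius 20 at (0, -12) stands inside the U up to z 93.
- seam_start (a point): Closed end of the channel, on its floor, at housing (-35, -50), 8 mm from the end wall: the tip starts here. From here the centre line runs straight along +y at x = -35 to y = 18
- bend_one (a point): Middle of the first bend, on the channel's floor. Centre line: quarter circle of radius 27 mm about housing (-8, 18), then straight along +x at y = 45 from x = -8 to 8
- bend_two (a point): Middle of the second bend, on the channel's floor. Centre line: quarter circle of radius 27 mm about housing (8, 18), then straight along -y at x = 35 to seam_exit
- seam_exit (a point): Open end of the channel, on its floor at the edge of the housing's -y side, at housing (35, -75), above the catch tray
- tray_floor (a point): Middle of the floor of the steel catch tray fixed below the open end: housing x 3 to 67, y -137 to -75, walls 3 mm thick and 27 mm high, floor 4 mm above the table
- spacer: Loose steel spacer, a smooth, lightly oiled disc 14 mm in diameter and 8 mm high, lying flat in the first straight of the channel, below the rim. Origin at the centre of its underside, z up
- tool_block: Fixed grey block, 104 (x) by 44 (y) by 50 mm high, origin at the centre of its underside. In its middle the probe's vertical tube (bore 13 mm, straight through to the table); two other tools with round grips (15 mm in diameter, fixed) stand in it at x = -38 and x = +38 mm, up to 114 mm above the table
- tube_mouth (a point): Centre of the mouth of the probe's tube, on the top of the tool block, 50 mm above the table
- probe: Loose probe, 60 g, 112 mm long, standing in its tube at the start. Origin at the centre of the flat tip, z along the probe towards its grip: round rod 10 mm in diameter from 0 to 47 mm, collar 22 mm in diameter from 47 to 52 mm (rests on the tool block), square grip 16 by 16 mm from 52 to 112 mm with sides along the probe's x and y
- probe_tip (a point): Centre of the probe's tip (same point as its origin)
- casting: Bystander: loose aluminium casting, square foot 75 by 75 by 50 mm with a round turret, 106 mm high in all; origin under its centre
- bottle: Bystander: closed amber bottle, 52 mm in diameter, 130 mm high; origin under its centre
- bearing_ring: Bystander: steel ring lying flat, 68 mm outside, 50 mm inside, 16 mm high; origin under its centre
- flange: Bystander: loose aluminium flange, disc 68 mm in diameter and 10 mm thick with a 36 mm hub, 35 mm high in all; origin under its centre
Things that resemble listed ones, but are neither listed nor needed, are in the scene too. There is more than one size of the probe; the job needs the smaller. Of the things shaped like the tool_block, the grey one is meant.

How it is judged (in metres and radians):
On the way, in this order (a step that is already met when the one before it is completed fails the run):
1. the probe's tip is down in the channel at its closed end (within 9 mm of seam_start, at least 2 mm below the rim) (horizontal distance between probe_tip and seam_start below 0.009 m and z of probe_tip in the frame of housing between 0.03 and 0.043 m and x of probe_tip in the frame of housing between -0.06 and 0.06 m and y of probe_tip in the frame of housing between -0.077 and 0.075 m), for 0.1 s.
2. the spacer is pushed through the first bend (within 11 mm of its middle) with the tip following in the channel (horizontal distance between spacer and bend_one below 0.011 m and horizontal distance between spacer and probe_tip below 0.025 m and z of probe_tip in the frame of housing between 0.03 and 0.043 m and x of probe_tip in the frame of housing between -0.06 and 0.06 m and y of probe_tip in the frame of housing between -0.077 and 0.075 m), for 0.04 s.
3. the spacer is pushed through the second bend (within 11 mm of its middle) with the tip following in the channel (horizontal distance between spacer and bend_two below 0.011 m and horizontal distance between spacer and probe_tip below 0.025 m and z of probe_tip in the frame of housing between 0.03 and 0.043 m and x of probe_tip in the frame of housing between -0.06 and 0.06 m and y of probe_tip in the frame of housing between -0.077 and 0.075 m), for 0.04 s.
4. the tip has run to the open end (within 12 mm of seam_exit, still below the rim) and the spacer has dropped into the catch tray (horizontal distance between probe_tip and seam_exit below 0.012 m and z of probe_tip in the frame of housing below 0.043 m and x of spacer in the frame of housing between 0.006 and 0.064 m and y of spacer in the frame of housing between -0.134 and -0.076 m and z of spacer in the frame of housing below 0.022 m), for 0.05 s.
At the end, for the whole second after the job is handed in: The spacer lies at rest inside the catch tray, and the probe stands at rest and released in its tube: tip within 4 mm of the tube's axis, upright within 0.06 rad, collar within 4 mm of the tool block's top (x of spacer in the frame of housing between 0.006 and 0.064 m and y of spacer in the frame of housing between -0.134 and -0.076 m and z of spacer in the frame of housing below 0.022 m and linear speed of each of spacer, probe below 0.02 m/s and horizontal distance between probe_tip and tube_mouth below 0.004 m and height (world z) of probe_tip below 0.007 m and angle between probe's own z axis and vertical below 0.06 rad); the robot touches nothing.
It fails at once if the probe moves faster than 0.1 m/s while its tip is in the channel (linear speed of probe above 0.1 m/s and z of probe_tip in the frame of housing between 0.03 and 0.043 m and x of probe_tip in the frame of housing between -0.06 and 0.06 m and y of probe_tip in the frame of housing between -0.077 and 0.075 m).
It fails at once if the probe is pressed on the housing with more than 25 N (contact force between probe and housing above 25 N).
It fails at once if the gripper or arm touches the spacer (contact force between any of the fingers, the arm and spacer above 0.3 N).
It fails at once if the spacer jumps out over the channel's rim (z of spacer in the frame of housing above 0.044 m).
It fails at once if the casting, bottle, bearing ring or flange is moved by more than 15 mm (distance of any of casting, bottle, bearing_ring, flange from where it was at the start of the episode above 0.015 m).
It also fails if it takes over 72 s, if anything falls off the work surface, if the arm or the gripper's body presses on something with over 40 N, if the wrist force passes 120 N, or if a joint passes its speed limit or range.

## Working session

There is one attempt and no reset: what is moved stays moved. The work goes in short steps, Python scripts to look and compute and a shell command to move; the robot and the scene stay as the last step left them, time stands still between calls to the robot, and variables do not carry over. Pictures are saved under pics/ and viewed, about 8 in all and at most 12, crops included, and the job is handed in when it is done.

```bash
mkdir -p pics; python3 - <<'E'
from cell import manip
import cv2, numpy as np
for n in("top","side"):
    c=manip.calibration(n)
    im,d=manip.get_image(n); cv2.imwrite(f"pics/{n}0.png",im); np.save(f"{n}0.npy",d)
    print(n,c["camera_matrix"],c["extrinsics"])
print(manip.state(),manip.grasp_offset)
E
```

```text
top [[450.17312862   0.         325.51753554]
 [  0.         450.17312862 203.40263072]
 [  0.           0.           1.        ]] [[ 6.97596211e-03 -9.95050982e-01  9.91205320e-02  4.32675629e+02]
 [-9.99879584e-01 -5.56687025e-03  1.44854185e-02  3.89560057e+01]
 [-1.38619387e-02 -9.92096461e-02 -9.94969996e-01  1.08412083e+03]
 [ 0.00000000e+00  0.00000000e+00  0.00000000e+00  1.00000000e+00]]
side [[425.62333031   0.         322.77824078]
 [  0.         425.62333031 203.91559117]
 [  0.           0.           1.        ]] [[-9.48231413e-01 -1.99850302e-01  2.46813782e-01  2.44876786e+02]
 [-3.17151561e-01  6.36273008e-01 -7.03257809e-01  9.14184784e+02]
 [-1.64946621e-02 -7.45128523e-01 -6.66716889e-01  8.59014652e+02]
 [ 0.00000000e+00  0.00000000e+00  0.00000000e+00  1.00000000e+00]]
{'time': 0.1, 'q': array([-1.17327933e+00,  3.79347032e-01,  1.73471448e+00, -2.45706879e-05,
        1.02853390e+00, -3.32724285e-02]), 'qd': array([-5.01971510e-05, -1.68468047e-03, -1.51738488e-03,  4.29495743e-05,
        1.62408887e-03,  2.30000298e-03]), 'joint_torque': array([ 2.29319267e-03, -7.65037394e+01, -4.35291016e+01,  6.52458449e-02,
        3.99467850e-02, -1.61636268e-05]), 'eef_pos': array([ 292.1795376 , -635.71003548,  213.36412353]), 'eef_rot': array([-4.91182946e-04,  9.76890628e-01,  2.13739208e-01, -1.01154349e-04]), 'wrist_force': array([ 0.80655308, -0.25710423,  0.1625487 ]), 'moment': array([ 0.00900519, -0.00544241,  0.00702953]), 'opening': 90.90440674693195} -18.8
```

View pics/top0.png

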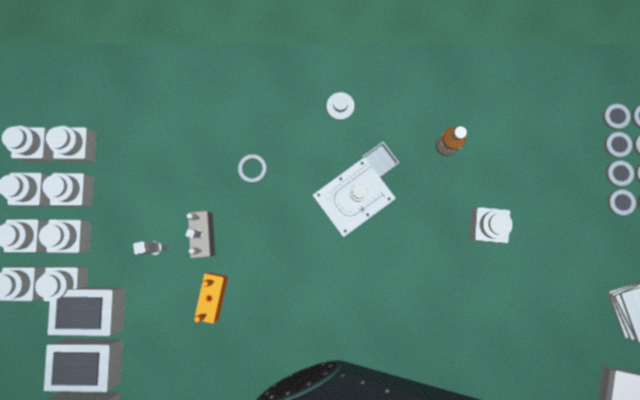

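View pics/side0.png

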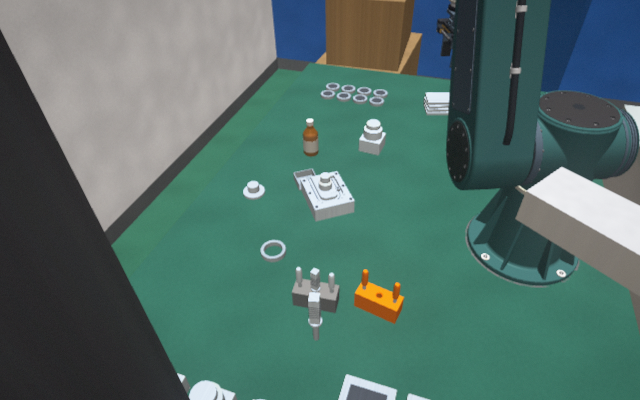

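The top view shows the housing at (355,200) with the tray at upper right (380,158), the grey block at (201,234) and the orange decoy at (210,298). The large probe is near (148,248), beside the block. Next come rough positions.

```bash
cat > h.py <<'E'
from cell import manip
import cv2, numpy as np
def ray(cal,uv,z):
    K=np.array(cal["camera_matrix"]);E=np.array(cal["extrinsics"])
    uv=np.atleast_2d(np.array(uv,float)); 
    d=np.c_[(uv[:,0]-K[0,2])/K[0,0],(uv[:,1]-K[1,2])/K[1,1],np.ones(len(uv))]@E[:3,:3].T
    o=E[:3,3]; return o+d*((z-o[2])/d[:,2])[:,None]
def px(cal,P):
    K=np.array(cal["camera_matrix"]);E=np.array(cal["extrinsics"])
    p=(np.atleast_2d(P)-E[:3,3])@E[:3,:3]; q=p@K.T; return q[:,:2]/q[:,2:]
E
python3 - <<'E'
from h import *
np.set_printoptions(precision=1,suppress=True)
t=manip.calibration("top")
print("block corners",ray(t,[(190,211),(209,211),(190,258),(212,257)],50))
print("grip tops",ray(t,[(193,216),(190,233),(192,252)],113))
print("housing",ray(t,[(314,193),(371,156),(396,197),(344,236)],45))
print("tray",ray(t,[(385,142),(399,158)],27))
d=np.load("top0.npy")
for u,v in[(137,249),(145,248),(155,248),(163,248),(190,233),(193,216),(205,250),(358,195),(375,195)]: 
    print(u,v,d[v,u],end=' ');  z=d[v,u]; K=t["camera_matrix"];E=t["extrinsics"]; print((E@np.array([(u-K[0][2])/K[0][0]*z,(v-K[1][2])/K[0][0]*z,z,1]))[:3])
w=manip.calibration("wrist");s=manip.state();E=w["extrinsics"]
from scipy.spatial.transform import Rotation as R
Rt=R.from_quat(s["eef_rot"][[1,2,3,0]]).as_matrix()
print(Rt); print("cam in tool",Rt.T@(E[:3,3]-s["eef_pos"]),Rt.T@E[:3,:3],w["camera_matrix"])
print(px(t,[[292,-636,0]]))
E
```

```text
block corners [[516.3 367.6  50. ]
 [516.5 323.4  50. ]
 [408.3 363.6  50. ]
 [410.9 313.1  50. ]]
grip tops [[500.3 340.6 113. ]
 [463.4 345.8 113. ]
 [422.6 340.  113. ]]
housing [[ 560.4   81.    45. ]
 [ 648.3  -51.6   45. ]
 [ 552.  -109.2   45. ]
 [ 461.    11.    45. ]]
tray [[ 686.1  -86.7   27. ]
 [ 647.5 -119.7   27. ]]
137 249 930.3349 [428.4 441.5 154.5]
145 248 933.3078 [430.6 426.2 151.5]
155 248 986.2258 [430.6 426.2  98.3]
163 248 1045.4705 [430.6 430.9  38.9]
190 233 973.0212 [463.4 345.6 113.7]
193 216 982.69635 [500.7 342.3 107.6]
205 250 1030.1624 [426.8 329.   52.4]
358 195 994.9112 [550.3 -18.3  95.1]
375 195 1045.0834 [556.5 -60.7  44.6]
[[ 0.9  0.4 -0. ]
 [ 0.4 -0.9  0. ]
 [ 0.  -0.  -1. ]]
cam in tool [  72.6    1.1 -171.1] [[ 0.  -1.  -0.3]
 [ 1.   0.  -0. ]
 [ 0.  -0.3  1. ]] [[345.3   0.  318.4]
 [  0.  345.3 204.1]
 [  0.    0.    1. ]]
[[619.5 310.6]]
```

```bash
python3 -m jog '[{"slide":[1,0,0],"spin":1,"jaw":-1},{"slide":[1,0,0],"spin":1,"jaw":-1},{"slide":[1,0,0],"spin":1,"jaw":-1},{"slide":[1,0,0],"spin":1,"jaw":-1},{"slide":[1,0,0],"spin":0.3,"jaw":-1},{"slide":[1,-1,0],"spin":0,"jaw":-1},{"slide":[1,-1,0],"spin":0,"jaw":-1},{"slide":[1,-1,0],"spin":0,"jaw":-1}]'
python3 -m jog '[{"slide":[1,-1,0],"spin":0,"jaw":-1},{"slide":[1,-1,0],"spin":0,"jaw":-1},{"slide":[1,-1,0],"spin":0,"jaw":-1},{"slide":[1,-1,0],"spin":0,"jaw":-1},{"slide":[1,-1,0],"spin":0,"jaw":-1},{"slide":[1,-1,0],"spin":0,"jaw":-1},{"slide":[1,-1,0],"spin":0,"jaw":-1},{"slide":[1,-1,0],"spin":0,"jaw":-1}]'
```

```text
time: 1.1
eef_pos: [449.1, -552.5, 213.5]
eef_rot: [-0.0, 1.0, 0.0, -0.0]
wrist_force: [-0.8, 0.4, 0.4]
opening: 91.3
time: 2.1
eef_pos: [609.0, -392.4, 213.6]
eef_rot: [-0.0, 1.0, 0.0, -0.0]
wrist_force: [0.2, 0.3, 0.5]
opening: 91.1
```

Now on to above the housing, then a picture.

```bash
python3 -m jog '[{"slide":[0,-1,0],"spin":0,"jaw":-1},{"slide":[0,-1,0],"spin":0,"jaw":-1},{"slide":[0,-1,0],"spin":0,"jaw":-1},{"slide":[0,-1,0],"spin":0,"jaw":-1},{"slide":[0,-1,0],"spin":0,"jaw":-1},{"slide":[0,-1,0],"spin":0,"jaw":-1},{"slide":[0,-1,0],"spin":0,"jaw":-1},{"slide":[0,-1,0],"spin":0,"jaw":-1}]'
python3 -m jog '[{"slide":[0,-1,0],"spin":0,"jaw":-1},{"slide":[0,-1,0],"spin":0,"jaw":-1},{"slide":[0,-1,0],"spin":0,"jaw":-1},{"slide":[0,-1,0],"spin":0,"jaw":-1},{"slide":[0,-1,0],"spin":0,"jaw":-1},{"slide":[0,-1,0],"spin":0,"jaw":-1},{"slide":[0,-1,0],"spin":0,"jaw":-1},{"slide":[0,-1,0],"spin":0,"jaw":-1}]'
python3 -m jog '[{"slide":[0,-1,0],"spin":0,"jaw":-1},{"slide":[0,-1,0],"spin":0,"jaw":-1},{"slide":[0,-1,0],"spin":0,"jaw":-1},{"slide":[0,0,0],"spin":0,"jaw":-1},{"slide":[0,0,0],"spin":0,"jaw":-1}]'
cat >> h.py <<'E'
def snap(name,fn):
    cal=manip.calibration(name); im,d=manip.get_image(name); cv2.imwrite(f"pics/{fn}.png",im)
    np.savez(f"{fn}.npz",K=cal["camera_matrix"],E=cal["extrinsics"],d=d,im=im)
def load(fn):
    z=np.load(f"{fn}.npz"); return dict(camera_matrix=z["K"],extrinsics=z["E"]),z["im"],z["d"]
E
python3 -c "
from h import *
snap('wrist','w1')"
```

```text
time: 3.1
eef_pos: [608.4, -231.9, 214.0]
eef_rot: [0.0, 1.0, 0.0, 0.0]
wrist_force: [-0.0, 0.2, 0.0]
opening: 91.0
time: 4.1
eef_pos: [608.2, -71.9, 213.9]
eef_rot: [0.0, 1.0, 0.0, -0.0]
wrist_force: [-0.3, -0.3, 0.1]
opening: 91.4
time: 4.72
eef_pos: [608.2, -13.2, 213.9]
eef_rot: [0.0, 1.0, 0.001, -0.0]
wrist_force: [-0.4, 0.2, -0.3]
opening: 91.3
```

View pics/w1.png

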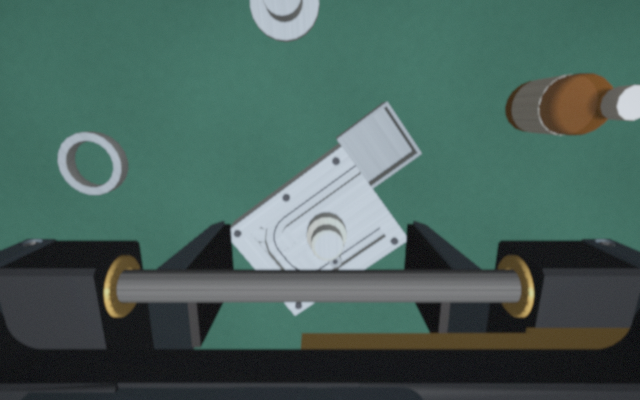

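The wrist view shows the housing partly hidden by the gripper: the near corner at (297,312), the tray at (380,145). I'll back off 70 mm in x and raise slightly to see all of it.

```bash
python3 -m jog '[{"slide":[-1,0,0],"spin":0,"jaw":-1},{"slide":[-1,0,0],"spin":0,"jaw":-1},{"slide":[-1,0,0],"spin":0,"jaw":-1},{"slide":[-1,0,0],"spin":0,"jaw":-1},{"slide":[-1,0,0],"spin":0,"jaw":-1},{"slide":[0,0,0],"spin":0,"jaw":-1},{"slide":[0,0,0],"spin":0,"jaw":-1}]'
python3 - <<'E'
from h import *
snap('wrist','w2')
im=cv2.imread('pics/w2.png'); cv2.imwrite('pics/w2c.png',cv2.resize(im[0:250,200:450],(750,750))[:600] if 0 else cv2.resize(im[0:240,180:460],(700,600),interpolation=cv2.INTER_CUBIC))
E
```

```text
time: 5.65
eef_pos: [509.0, -13.7, 214.2]
eef_rot: [0.0, 1.0, 0.0, 0.0]
wrist_force: [-0.7, 0.1, -0.8]
opening: 91.1
```

View pics/w2c.png

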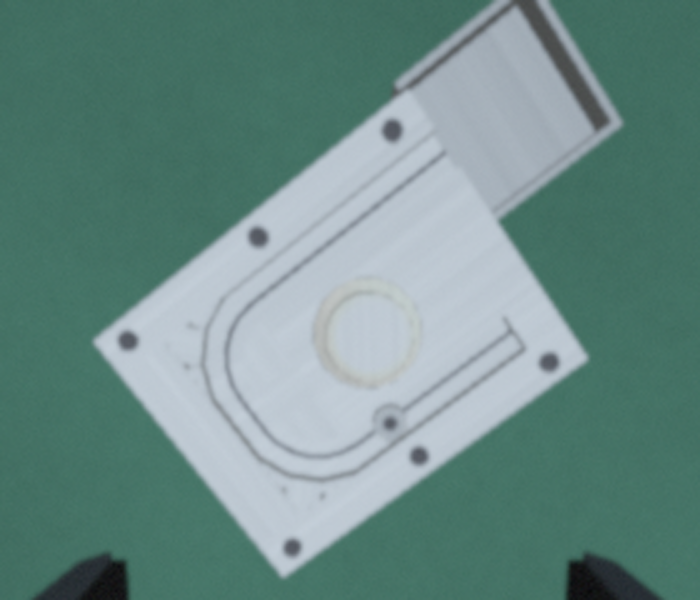

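The crop shows the housing clearly: corners at (95,341), (285,578), (588,358), (408,90), the channel's closed end at (515,335), and the spacer at (390,422) in the first straight. Now a pose fit from the outline, then on to the tool block.

```bash
cat > fit.py <<'E'
from h import *
from scipy.optimize import least_squares
def fitrect(cal,c0,corners,z,hx,hy,sides,mask,tol=5):
    W=ray(cal,corners,z)[:,:2]
    cs,_=cv2.findContours(mask,cv2.RETR_EXTERNAL,cv2.CHAIN_APPROX_NONE)
    P=ray(cal,np.vstack([c[:,0] for c in cs if len(c)>60]),z)[:,:2]
    p=np.array(c0,float)
    def loc(p,P):
        c,s=np.cos(p[2]),np.sin(p[2]); return (P-p[:2])@np.array([[c,-s],[s,c]])
    for tol in (10,tol,2.5):
        L=loc(p,P); S=[]
        for a,v in sides:
            h=(hx,hy)[a]; o=(hx,hy)[1-a]
            S.append(P[(abs(L[:,a]-v)<tol)&(abs(L[:,1-a])<o-6)])
        p=least_squares(lambda q:np.hstack([loc(q,s)[:,a]-v for s,(a,v) in zip(S,sides)]),p,loss='soft_l1').x
    return p,[(len(s),float(np.mean(loc(p,s)[:,a]-v)),float(np.std(loc(p,s)[:,a]-v))) for s,(a,v) in zip(S,sides)]
E
cat > hs.py <<'E'
from fit import *
np.set_printoptions(precision=2,suppress=True)
cal,im,d=load('w2')
hsv=cv2.cvtColor(im,cv2.COLOR_BGR2HSV)
m=((hsv[...,1]<70)&(hsv[...,2]>120)).astype(np.uint8)*255
m[235:]=0
co=np.array([(95,341),(285,578),(588,358),(408,90)])/2.5+[180,0]
W=ray(cal,co,45)[:,:2]; print(W, [np.linalg.norm(W[i]-W[(i+1)%4]) for i in range(4)])
p,r=fitrect(cal,[*W.mean(0),np.deg2rad(33.5)],co,45,60,75,[(0,-60),(0,60),(1,75)],m)
print(p,np.rad2deg(p[2]),r)
c,s=np.cos(p[2]),np.sin(p[2]);R=np.array([[c,-s],[s,c]])
print("channel end corner px->housing", (ray(cal,[np.array([525,348])/2.5+[180,0],np.array([508,327])/2.5+[180,0]],45)[:,:2]-p[:2])@R)
print("spacer housing",(ray(cal,np.array([390,422])/2.5+[180,0],43)[:,:2]-p[:2])@R)
print("turret top",(ray(cal,np.array([373,338])/2.5+[180,0],93)[:,:2]-p[:2])@R)
for n,q in dict(start=(-35,-50),b1s=(-35,18),b1=(-8-19.09,18+19.09),exit=(35,-75)).items(): print(n,p[:2]+R@np.array(q))
E
python3 hs.py
python3 -m jog '[{"slide":[0,-1,0],"spin":0,"jaw":-1},{"slide":[0,-1,0],"spin":0,"jaw":-1},{"slide":[0,-1,0],"spin":0,"jaw":-1},{"slide":[0,-1,0],"spin":0,"jaw":-1},{"slide":[0,-1,0],"spin":0,"jaw":-1},{"slide":[0,-1,0],"spin":0,"jaw":-1},{"slide":[0,-1,0],"spin":0,"jaw":-1},{"slide":[0,-1,0],"spin":0,"jaw":-1}]'
python3 -m jog '[{"slide":[-1,-1,0],"spin":0,"jaw":-1},{"slide":[-1,-1,0],"spin":0,"jaw":-1},{"slide":[-1,-1,0],"spin":0,"jaw":-1},{"slide":[-1,-1,0],"spin":0,"jaw":-1},{"slide":[0,-1,0],"spin":0,"jaw":-1},{"slide":[0,-1,0],"spin":0,"jaw":-1},{"slide":[0,-1,0],"spin":0,"jaw":-1},{"slide":[0,-1,0],"spin":0,"jaw":-1}]'
python3 -m jog '[{"slide":[0,-1,0],"spin":0,"jaw":-1},{"slide":[0,-1,0],"spin":0,"jaw":-1},{"slide":[0,0,0],"spin":0,"jaw":-1},{"slide":[0,0,0],"spin":0,"jaw":-1}]'
python3 -c "
from h import *
snap('wrist','w3')"
```

```text
[[ 560.78   83.55]
 [ 463.86   11.57]
 [ 554.34 -108.06]
 [ 650.06  -36.16]] [np.float64(120.72376433456297), np.float64(149.9947426335811), np.float64(119.7154500526869), np.float64(149.34026316131926)]
[557.22 -10.68   0.64] 36.677890631990095 [(111, -1.0588928484854392, 0.2512485829752258), (115, 0.9749052734368636, 0.20271217292062663), (85, -0.00012312591212298017, 0.2358178349657749)]
channel end corner px->housing [[-42.62 -58.82]
 [-32.04 -57.99]]
spacer housing [[-35.05   0.33]]
turret top [[ -1.17 -14.2 ]]
start [559.01 -71.69]
b1s [518.39 -17.15]
b1 [513.33   2.88]
exit [630.08 -49.93]
time: 6.7
eef_pos: [508.6, 147.6, 213.9]
eef_rot: [-0.0, 1.0, 0.0, 0.0]
wrist_force: [0.0, 0.5, -0.5]
opening: 91.3
time: 7.7
eef_pos: [428.4, 308.0, 213.8]
eef_rot: [0.0, 1.0, 0.0, -0.0]
wrist_force: [0.4, -0.3, 1.4]
opening: 91.5
time: 8.2
eef_pos: [427.8, 346.4, 213.8]
eef_rot: [0.0, 1.0, 0.0, -0.0]
wrist_force: [0.4, -0.6, 0.7]
opening: 91.1
```

View pics/w3.png

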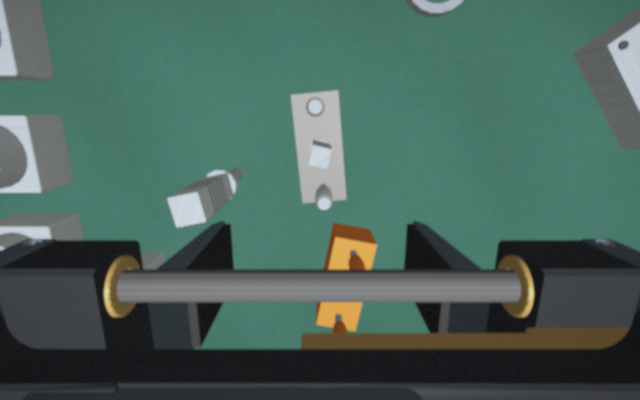

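The grey block is at (319,147) with the square grip at (320,153), which looks turned relative to the block. The large probe is at (200,200) and the orange decoy at (348,275). I'll zoom in on the grip's angle.

```bash
python3 - <<'E'
from fit import *
np.set_printoptions(precision=2,suppress=True)
cal,im,d=load('w3')
cv2.imwrite('pics/w3c.png',cv2.resize(im[80:215,270:370],(592,800),interpolation=cv2.INTER_CUBIC)[:,:] if 0 else cv2.resize(im[85:210,260:380],(576,600),interpolation=cv2.INTER_CUBIC))
hsv=cv2.cvtColor(im,cv2.COLOR_BGR2HSV)
m=((hsv[...,1]<60)&(hsv[...,2]>100)).astype(np.uint8)*255
m[:80]=0;m[215:]=0;m[:,:270]=0;m[:,370:]=0
p0=ray(cal,[(319,147)],50)[0]
p,r=fitrect(cal,[p0[0],p0[1],0.1],[(319,147)],50,52,22,[(0,52),(1,22),(1,-22)],m)
print(p,r)
# grip top: by depth
zz=d.copy(); v,u=np.nonzero((d>0)); K,E=cal["camera_matrix"],cal["extrinsics"]
P=np.c_[(u-K[0,2])/K[0,0]*d[v,u],(v-K[1,2])/K[0,0]*d[v,u],d[v,u]]@E[:3,:3].T+E[:3,3]
g=(u>295)&(u<345)&(v>125)&(v<180)&(P[:,2]>109)&(P[:,2]<116)
Q=P[g]; print(len(Q),Q.mean(0)); 
h=cv2.minAreaRect(Q[:,:2].astype(np.float32)); print(h)
print("round grip tops",ray(cal,[(315,106),(324,202)],114))
mm=np.zeros(d.shape,np.uint8); mm[v[g],u[g]]=1
cn=cv2.findContours(mm,cv2.RETR_EXTERNAL,cv2.CHAIN_APPROX_NONE)[0]; c=max(cn,key=cv2.contourArea)[:,0]
print(cv2.minAreaRect(ray(cal,c,112)[:,:2].astype(np.float32)))
g2=(u>150)&(u<250)&(v>160)&(v<240)&(P[:,2]>120)
print("big top",P[g2].min(0),P[g2].max(0))
E
```

```text
[468.8  345.57   0.09] [(35, 0.00033905171288068915, 0.23849300672110274), (96, 0.4747438870037004, 0.2839169577825325), (97, -0.46645419697325846, 0.2749848808363332)]
341 [468.48 345.31 115.05]
((467.93316650390625, 345.42425537109375), (15.865852355957031, 16.079988479614258), 75.53909301757812)
round grip tops [[506.34 348.86 114.  ]
 [431.56 341.68 114.  ]]
((467.9085388183594, 345.339599609375), (16.08376121520996, 16.430469512939453), 75.95233917236328)
big top [423.41 391.3  120.21] [449.49 450.6  242.26]
```

View pics/w3c.png

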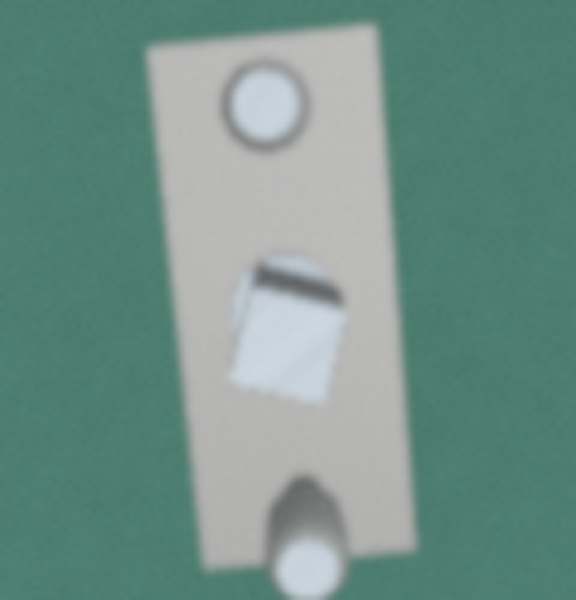

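```bash
python3 -m jog '[{"slide":[1,0.05,0],"spin":0,"jaw":-1},{"slide":[1,0,0],"spin":0,"jaw":-1},{"slide":[0,0,0.5],"spin":1,"jaw":-1},{"slide":[0,0,1],"spin":1,"jaw":-1},{"slide":[0,0,1],"spin":0.5,"jaw":-1},{"slide":[0,0,0.5],"spin":0,"jaw":-1},{"slide":[0,0,0],"spin":0,"jaw":-1}]'
python3 -m jog '[{"slide":[0,0,1],"spin":0,"jaw":-1},{"slide":[0,0,1],"spin":0,"jaw":-1},{"slide":[0,0,1],"spin":0,"jaw":-1},{"slide":[0,0,0.6],"spin":0,"jaw":-1},{"slide":[0,0,0],"spin":0,"jaw":-1},{"slide":[0,0,0],"spin":0,"jaw":-1}]'
python3 -c "
from h import *
s=manip.state();print(s['eef_pos'],s['q']); snap('wrist','w4')"
```

```text
time: 9.12
eef_pos: [468.4, 345.4, 153.5]
eef_rot: [0.0, 0.992, -0.124, -0.0]
wrist_force: [0.4, -0.5, 0.9]
opening: 91.5
time: 9.88
eef_pos: [468.2, 345.9, 82.3]
eef_rot: [-0.0, 0.992, -0.124, 0.0]
wrist_force: [0.2, -0.2, 0.2]
opening: 91.2
[468.21557324 345.8728823   82.32004634] [ 5.96201999e-01  3.88358473e-01  2.02103691e+00 -2.19403836e-05
  7.31627706e-01  2.41617678e+00]
```

View pics/w4.png

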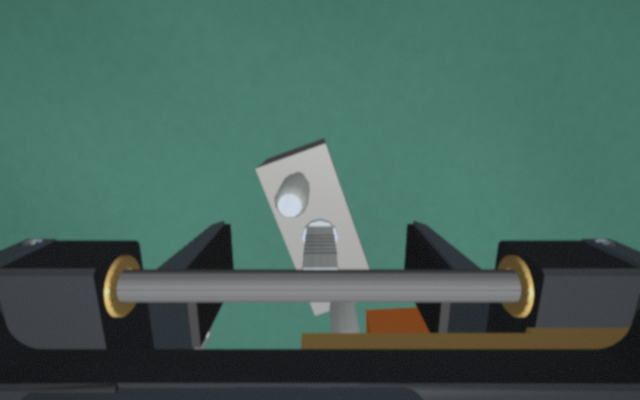

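The square grip sits at (320,250), midway between the fingers and square to the jaws. Closing.

```bash
python3 -m jog '[{"slide":[0,0,0],"spin":0,"jaw":1},{"slide":[0,0,0],"spin":0,"jaw":1},{"slide":[0,0,0],"spin":0,"jaw":1},{"slide":[0,0,0],"spin":0,"jaw":1},{"slide":[0,0,0],"spin":0,"jaw":1},{"slide":[0,0,0],"spin":0,"jaw":1},{"slide":[0,0,0],"spin":0,"jaw":1},{"slide":[0,0,0],"spin":0,"jaw":1}]' 40
python3 -c "
from h import *
s=manip.state();print(s['eef_pos'],s['wrist_force'],s['moment'],s['opening'])"
```

```text
time: 10.92
eef_pos: [467.9, 345.7, 81.9]
eef_rot: [0.0, 0.992, -0.124, -0.0]
wrist_force: [0.7, -0.1, -1.2]
opening: 15.7
[467.93417214 345.65929193  81.9333605 ] [ 0.69002047 -0.10576245 -1.1743876 ] [0.06354381 0.01947741 0.06766621] 15.725439785630819
```

```bash
python3 -m jog '[{"slide":[0,0,-0.4],"spin":0,"jaw":1},{"slide":[0,0,-0.8],"spin":0,"jaw":1},{"slide":[0,0,-0.8],"spin":0,"jaw":1},{"slide":[0,0,-0.8],"spin":0,"jaw":1},{"slide":[0,0,-1],"spin":-0.9,"jaw":1},{"slide":[0,0,-1],"spin":-1,"jaw":1},{"slide":[0,0,-1],"spin":-1,"jaw":1},{"slide":[0,0,0],"spin":-1,"jaw":1}]'
python3 -m jog '[{"slide":[0,0,0],"spin":-1,"jaw":1},{"slide":[0,0,0],"spin":-1,"jaw":1},{"slide":[0,0,0],"spin":-1,"jaw":1},{"slide":[0,0,0],"spin":-1,"jaw":1},{"slide":[0,0,0],"spin":-1,"jaw":1},{"slide":[0,0,0],"spin":0,"jaw":1}]'
python3 -m jog '[{"slide":[-0.4,0.9,0],"spin":0,"jaw":1},{"slide":[-0.4,0.9,0],"spin":0,"jaw":1},{"slide":[-0.4,0.9,0],"spin":0,"jaw":1},{"slide":[-0.4,0.9,0],"spin":0,"jaw":1},{"slide":[-0.4,0.9,0],"spin":0,"jaw":1},{"slide":[-0.4,0.9,0],"spin":0,"jaw":1},{"slide":[-0.4,0.9,0],"spin":0,"jaw":1},{"slide":[-0.4,0.9,0],"spin":0,"jaw":1}]'
python3 -m jog '[{"slide":[-0.4,0.9,0],"spin":0,"jaw":1},{"slide":[-0.4,0.9,0],"spin":0,"jaw":1},{"slide":[-0.4,0.9,0],"spin":0,"jaw":1},{"slide":[-0.4,0.9,0],"spin":0,"jaw":1},{"slide":[-0.4,0.9,0],"spin":0,"jaw":1},{"slide":[-0.4,0.9,0],"spin":0,"jaw":1},{"slide":[-0.4,0.9,0],"spin":0,"jaw":1},{"slide":[-0.4,0.9,0],"spin":0,"jaw":1}]'
python3 -m jog '[{"slide":[-0.5,1,0],"spin":0,"jaw":1},{"slide":[-0.5,1,0],"spin":0,"jaw":1},{"slide":[-0.5,1,0],"spin":0,"jaw":1},{"slide":[-0.4,1,0],"spin":0,"jaw":1},{"slide":[-0.4,1,0],"spin":0,"jaw":1},{"slide":[0,0,0],"spin":0,"jaw":1},{"slide":[0,0,0],"spin":0,"jaw":1},{"slide":[0,0,0],"spin":0,"jaw":1}]'
cat > where.py <<'E'
from h import *
from scipy.spatial.transform import Rotation as Ro
np.set_printoptions(precision=2,suppress=True)
C=np.array([557.82,-11.48]);y=np.deg2rad(36.68)
R=np.array([[np.cos(y),-np.sin(y)],[np.sin(y),np.cos(y)]])
s=manip.state();w=R.T@s['wrist_force'][:2]
q=s['eef_rot']
print("housing xy",(s['eef_pos'][:2]-C)@R,"z",s['eef_pos'][2],"yaw",np.rad2deg(2*np.arctan2(q[2],q[1])),"F_h",w,s['wrist_force'][2],"open",s['opening'],"t",s['time'])
E
python3 where.py
```

```text
time: 11.92
eef_pos: [468.7, 346.2, 200.6]
eef_rot: [-0.001, 0.997, 0.072, 0.001]
wrist_force: [-0.0, 0.4, -1.1]
opening: 15.6
time: 12.68
eef_pos: [468.0, 345.7, 198.8]
eef_rot: [-0.0, 0.949, 0.315, 0.0]
wrist_force: [0.3, 1.0, -0.1]
opening: 15.7
time: 13.68
eef_pos: [503.0, 190.7, 197.9]
eef_rot: [-0.0, 0.949, 0.315, 0.0]
wrist_force: [0.3, -0.7, -1.2]
opening: 15.7
time: 14.68
eef_pos: [537.8, 37.0, 197.9]
eef_rot: [-0.0, 0.949, 0.315, 0.0]
wrist_force: [-0.4, 0.1, -1.6]
opening: 15.7
time: 15.68
eef_pos: [560.3, -68.9, 197.9]
eef_rot: [-0.0, 0.949, 0.315, -0.0]
wrist_force: [0.1, -0.6, -1.0]
opening: 15.5
housing xy [-32.35 -47.53] z 197.89553256598265 yaw 36.74572341244444 F_h [-0.3  -0.53] -0.9946676605885836 open 15.525524428433226 t 15.675
```

```bash
python3 -m jog '[{"slide":[-0.13,0,0.5],"spin":0,"jaw":1},{"slide":[0,0,0.9],"spin":0,"jaw":1},{"slide":[0,0,0.9],"spin":0,"jaw":1},{"slide":[0,0,0.7],"spin":0,"jaw":1},{"slide":[0,0,0.3],"spin":0,"jaw":1},{"slide":[0,0,0],"spin":0,"jaw":1},{"slide":[0,0,0],"spin":0,"jaw":1}]'
python3 where.py
python3 - <<'E'
from h import *
snap('wrist','w5'); snap('side','s5'); snap('top','t5')
a=load('w5')[1]; b=load('s5')[1]; c=load('t5')[1]
x=cv2.resize(a[140:340,200:440],(480,400),interpolation=cv2.INTER_CUBIC)
y=cv2.resize(b[130:230,280:360],(320,400),interpolation=cv2.INTER_CUBIC)
cv2.imwrite('pics/mix5.png',np.hstack([x,y]))
E
```

```text
time: 16.55
eef_pos: [558.7, -71.0, 132.4]
eef_rot: [0.0, 0.949, 0.315, 0.0]
wrist_force: [-0.3, 0.1, -0.5]
opening: 15.8
housing xy [-34.86 -48.27] z 132.42595528878456 yaw 36.71048476947736 F_h [-0.2   0.23] -0.5330728333442971 open 15.829418694260292 t 16.55
```

View pics/mix5.png

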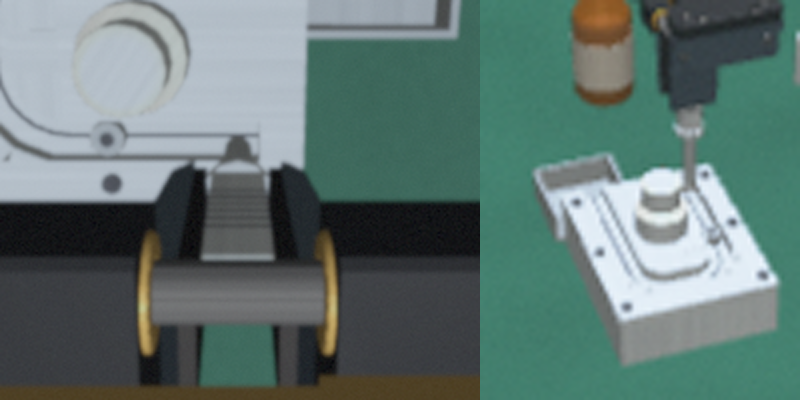

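The tip is over the channel, at mix pixel (237,137). That agrees with the seam line (y≈135) and with about 8 mm to the end wall (x≈258). Going down gently.

```bash
python3 -m jog '[{"slide":[0,0,0.15],"spin":0,"jaw":1},{"slide":[0,0,0.15],"spin":0,"jaw":1},{"slide":[0,0,0.15],"spin":0,"jaw":1},{"slide":[0,0,0.15],"spin":0,"jaw":1},{"slide":[0,0,0.15],"spin":0,"jaw":1},{"slide":[0,0,0],"spin":0,"jaw":1},{"slide":[0,0,0],"spin":0,"jaw":1}]'
python3 where.py
```

```text
time: 17.58
eef_pos: [558.4, -71.0, 117.0]
eef_rot: [0.0, 0.949, 0.315, 0.0]
wrist_force: [-0.7, 0.4, -1.0]
opening: 15.6
housing xy [-35.11 -48.05] z 116.97746069551978 yaw 36.713847085545495 F_h [-0.26  0.74] -1.0229025871483368 open 15.580512357863444 t 17.575
```

```bash
python3 -m jog '[{"slide":[0,-0.1,0.03],"spin":0,"jaw":1},{"slide":[0,-0.19,0],"spin":0,"jaw":1},{"slide":[0,-0.19,0],"spin":0,"jaw":1},{"slide":[0,-0.19,0],"spin":0,"jaw":1},{"slide":[0,-0.19,0],"spin":0,"jaw":1},{"slide":[0,-0.19,0],"spin":0,"jaw":1},{"slide":[0,-0.19,0],"spin":0,"jaw":1},{"slide":[0,-0.19,0],"spin":0,"jaw":1}]'
python3 where.py
python3 -m jog '[{"slide":[0,-0.17,0],"spin":0,"jaw":1},{"slide":[0,-0.17,0],"spin":0,"jaw":1},{"slide":[0,-0.17,0],"spin":0,"jaw":1},{"slide":[0,-0.17,0],"spin":0,"jaw":1},{"slide":[0,-0.17,0],"spin":0,"jaw":1},{"slide":[0,-0.17,0],"spin":0,"jaw":1},{"slide":[0,-0.17,0],"spin":0,"jaw":1},{"slide":[0,-0.17,0],"spin":0,"jaw":1}]'
python3 where.py
```

```text
time: 18.58
eef_pos: [541.1, -47.8, 116.3]
eef_rot: [-0.0, 0.949, 0.315, -0.0]
wrist_force: [-0.3, -0.0, -0.3]
opening: 15.8
housing xy [-35.14 -19.14] z 116.32838224361 yaw 36.71619059519726 F_h [-0.3   0.17] -0.33319998251032573 open 15.763959566616563 t 18.575
time: 19.58
eef_pos: [524.8, -26.0, 116.3]
eef_rot: [-0.0, 0.949, 0.315, -0.0]
wrist_force: [-0.0, -0.4, -0.9]
opening: 15.4
housing xy [-35.16   8.03] z 116.33986909441134 yaw 36.71638136158427 F_h [-0.24 -0.31] -0.9259519278382522 open 15.355326394753215 t 19.575
```

```bash
python3 - <<'E'
from h import *
snap('wrist','w6'); snap('side','s6')
a=load('w6')[1]; b=load('s6')[1]
x=cv2.resize(a[100:300,200:440],(480,400),interpolation=cv2.INTER_CUBIC)
y=cv2.resize(b[130:230,280:360],(320,400),interpolation=cv2.INTER_CUBIC)
cv2.imwrite('pics/mix6.png',np.hstack([x,y]))
E
```

```text
(no output)
```

View pics/mix6.png

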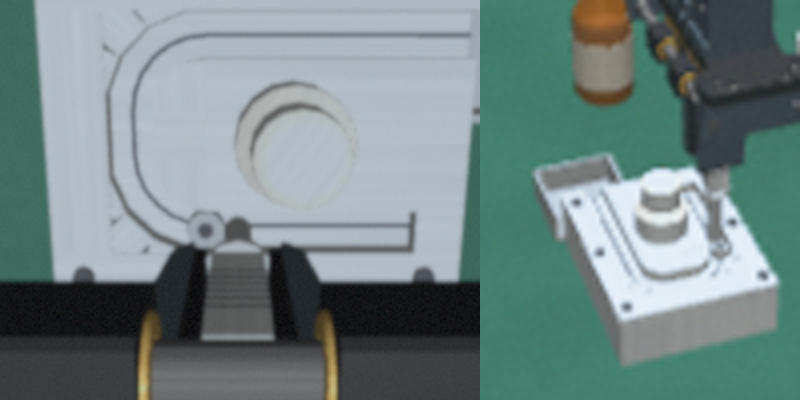

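The spacer at (205,230) is touching the tip at (237,230) and being pushed along the centre line. Now through the first bend.

```bash
python3 -m jog '[{"slide":[0,-0.17,0],"spin":0,"jaw":1},{"slide":[0,-0.17,0],"spin":0,"jaw":1},{"slide":[0,-0.16,0],"spin":0,"jaw":1},{"slide":[0.01,-0.19,0],"spin":0,"jaw":1},{"slide":[0.04,-0.19,0],"spin":0,"jaw":1},{"slide":[0.07,-0.18,0],"spin":0,"jaw":1},{"slide":[0.09,-0.17,0],"spin":0,"jaw":1},{"slide":[0.12,-0.15,0],"spin":0,"jaw":1}]'
python3 where.py
python3 -m jog '[{"slide":[0.14,-0.14,0],"spin":0,"jaw":1},{"slide":[0.15,-0.12,0],"spin":0,"jaw":1},{"slide":[0.17,-0.09,0],"spin":0,"jaw":1},{"slide":[0.18,-0.07,0],"spin":0,"jaw":1},{"slide":[0.19,-0.04,0],"spin":0,"jaw":1},{"slide":[0.19,-0.01,0],"spin":0,"jaw":1},{"slide":[0.18,0,0],"spin":0,"jaw":1},{"slide":[0.16,0,0],"spin":0,"jaw":1}]'
python3 where.py
```

```text
time: 20.68
eef_pos: [513.8, 0.1, 116.3]
eef_rot: [0.0, 0.949, 0.315, 0.0]
wrist_force: [0.7, -0.8, 0.4]
opening: 15.7
housing xy [-28.42  35.61] z 116.34172187890378 yaw 36.71653921633433 F_h [ 0.05 -1.03] 0.3928613388292108 open 15.714906520330993 t 20.675
time: 21.68
eef_pos: [530.1, 23.8, 116.3]
eef_rot: [0.0, 0.949, 0.315, -0.0]
wrist_force: [-0.3, -0.5, -1.9]
opening: 15.7
housing xy [-1.16 44.79] z 116.31036449117194 yaw 36.7150223097316 F_h [-0.53 -0.2 ] -1.8843246989703561 open 15.688584294124404 t 21.675
```

```bash
python3 -m jog '[{"slide":[0.16,0,0],"spin":0,"jaw":1},{"slide":[0.15,0,0],"spin":0,"jaw":1},{"slide":[0.15,0.01,0],"spin":0,"jaw":1},{"slide":[0.19,0.01,0],"spin":0,"jaw":1},{"slide":[0.19,0.04,0],"spin":0,"jaw":1},{"slide":[0.18,0.07,0],"spin":0,"jaw":1},{"slide":[0.17,0.09,0],"spin":0,"jaw":1},{"slide":[0.15,0.12,0],"spin":0,"jaw":1}]'
python3 where.py
python3 -m jog '[{"slide":[0.14,0.14,0],"spin":0,"jaw":1},{"slide":[0.12,0.15,0],"spin":0,"jaw":1},{"slide":[0.09,0.17,0],"spin":0,"jaw":1},{"slide":[0.07,0.18,0],"spin":0,"jaw":1},{"slide":[0.04,0.19,0],"spin":0,"jaw":1},{"slide":[0.01,0.19,0],"spin":0,"jaw":1},{"slide":[0,0.18,0],"spin":0,"jaw":1},{"slide":[0,0.18,0],"spin":0,"jaw":1}]'
python3 where.py
python3 - <<'E'
from h import *
snap('wrist','w7'); snap('side','s7')
a=load('w7')[1]; b=load('s7')[1]
x=cv2.resize(a[100:300,200:440],(480,400),interpolation=cv2.INTER_CUBIC)
y=cv2.resize(b[130:230,280:360],(320,400),interpolation=cv2.INTER_CUBIC)
cv2.imwrite('pics/mix7.png',np.hstack([x,y]))
E
```

```text
time: 22.68
eef_pos: [555.7, 34.3, 116.3]
eef_rot: [-0.0, 0.949, 0.315, -0.0]
wrist_force: [-0.7, 0.4, -0.6]
opening: 16.0
housing xy [25.65 37.92] z 116.3134267362716 yaw 36.71821937310107 F_h [-0.27  0.74] -0.6316520612148904 open 15.958586472953254 t 22.675
time: 23.68
eef_pos: [579.6, 17.5, 116.3]
eef_rot: [-0.0, 0.949, 0.315, -0.0]
wrist_force: [0.1, -0.2, 0.4]
opening: 15.6
housing xy [34.81 10.21] z 116.33457183844214 yaw 36.71568065299327 F_h [-0.02 -0.21] 0.4373062471681133 open 15.610543766949036 t 23.675
```

View pics/mix7.png

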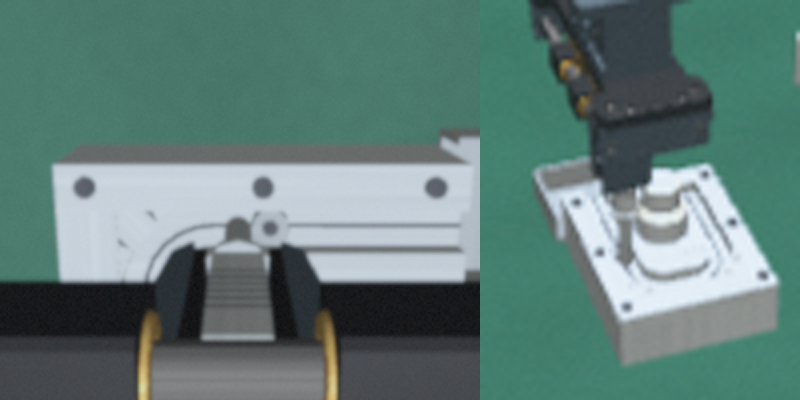

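The spacer at (270,228) is just ahead of the tip at (237,230), in the last straight. Running on to the open end.

```bash
python3 -m jog '[{"slide":[0.01,0.18,0],"spin":0,"jaw":1},{"slide":[0,0.18,0],"spin":0,"jaw":1},{"slide":[0,0.18,0],"spin":0,"jaw":1},{"slide":[0,0.18,0],"spin":0,"jaw":1},{"slide":[0,0.18,0],"spin":0,"jaw":1},{"slide":[0,0.18,0],"spin":0,"jaw":1},{"slide":[0,0.18,0],"spin":0,"jaw":1},{"slide":[0,0.18,0],"spin":0,"jaw":1}]'
python3 -m jog '[{"slide":[0,0.18,0],"spin":0,"jaw":1},{"slide":[0,0.18,0],"spin":0,"jaw":1},{"slide":[0,0.18,0],"spin":0,"jaw":1},{"slide":[0,0.18,0],"spin":0,"jaw":1},{"slide":[0,0.18,0],"spin":0,"jaw":1},{"slide":[0,0.18,0],"spin":0,"jaw":1},{"slide":[0,0.18,0],"spin":0,"jaw":1},{"slide":[0,0.18,0],"spin":0,"jaw":1}]'
python3 where.py
python3 -m jog '[{"slide":[0,0.17,0],"spin":0,"jaw":1},{"slide":[0,0.17,0],"spin":0,"jaw":1},{"slide":[0,0.17,0],"spin":0,"jaw":1},{"slide":[0,0.17,0],"spin":0,"jaw":1},{"slide":[0,0.17,0],"spin":0,"jaw":1},{"slide":[0,0.17,0],"spin":0,"jaw":1},{"slide":[0,0.17,0],"spin":0,"jaw":1},{"slide":[0,0.1,0],"spin":0,"jaw":1}]'
python3 -m jog '[{"slide":[0,0,0],"spin":0,"jaw":1},{"slide":[0,0,0],"spin":0,"jaw":1},{"slide":[0,0,0],"spin":0,"jaw":1},{"slide":[0,0,0],"spin":0,"jaw":1}]'
python3 where.py
python3 - <<'E'
from h import *
snap('wrist','w8'); snap('side','s8')
a=load('w8')[1]; b=load('s8')[1]
x=cv2.resize(a[100:300,200:440],(480,400),interpolation=cv2.INTER_CUBIC)
y=cv2.resize(b[130:230,280:360],(320,400),interpolation=cv2.INTER_CUBIC)
cv2.imwrite('pics/mix8.png',np.hstack([x,y]))
E
```

```text
time: 24.78
eef_pos: [597.0, -5.4, 116.3]
eef_rot: [-0.0, 0.949, 0.315, 0.0]
wrist_force: [-0.2, -0.6, -1.2]
opening: 15.7
time: 25.78
eef_pos: [614.2, -28.5, 116.3]
eef_rot: [-0.0, 0.949, 0.315, -0.0]
wrist_force: [0.8, 0.0, -0.5]
opening: 15.5
housing xy [ 35.06 -47.39] z 116.31874848838999 yaw 36.71449213147426 F_h [ 0.67 -0.46] -0.548086176855065 open 15.538351439613297 t 25.775
time: 26.78
eef_pos: [629.7, -49.2, 116.3]
eef_rot: [0.0, 0.949, 0.315, 0.0]
wrist_force: [0.1, 0.4, -0.9]
opening: 15.9
time: 27.28
eef_pos: [629.5, -49.0, 116.3]
eef_rot: [-0.0, 0.949, 0.315, -0.0]
wrist_force: [0.6, -0.4, -0.1]
opening: 15.9
housing xy [ 35.11 -72.89] z 116.32995241334417 yaw 36.71940848244733 F_h [ 0.21 -0.69] -0.14563955871713652 open 15.868506846051869 t 27.275
```

View pics/mix8.png

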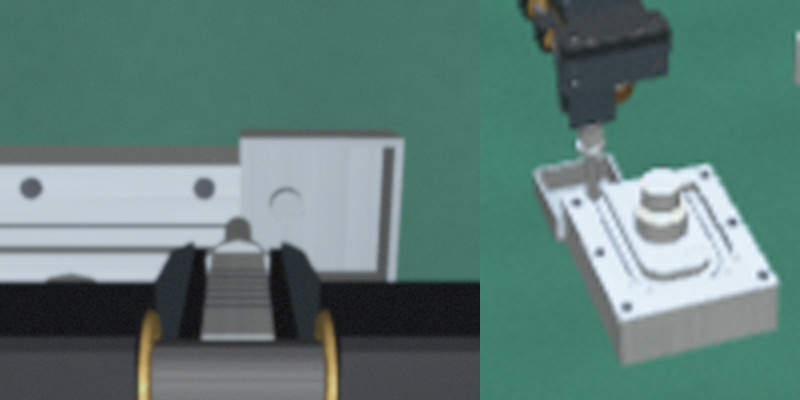

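The spacer lies in the tray at (288,205), with the tip at the open end. Lifting and carrying the probe back.

```bash
python3 -m jog '[{"slide":[0,0,-0.3],"spin":0,"jaw":1},{"slide":[0,0,-0.3],"spin":0,"jaw":1},{"slide":[0,0,-0.3],"spin":0,"jaw":1},{"slide":[0,0,-0.8],"spin":0,"jaw":1},{"slide":[0,0,-0.8],"spin":0,"jaw":1},{"slide":[0,0,-0.8],"spin":0,"jaw":1},{"slide":[0,0,-0.8],"spin":0,"jaw":1},{"slide":[0.3,-0.65,0],"spin":0,"jaw":1}]'
python3 -m jog '[{"slide":[0.25,-1,0],"spin":0,"jaw":1},{"slide":[0.25,-1,0],"spin":0,"jaw":1},{"slide":[0.25,-1,0],"spin":0,"jaw":1},{"slide":[0.25,-1,0],"spin":0,"jaw":1},{"slide":[0.25,-1,0],"spin":0,"jaw":1},{"slide":[0.25,-1,0],"spin":0,"jaw":1},{"slide":[0.25,-1,0],"spin":0,"jaw":1},{"slide":[0.25,-1,0],"spin":0,"jaw":1}]'
python3 -m jog '[{"slide":[0.25,-1,0],"spin":0,"jaw":1},{"slide":[0.25,-1,0],"spin":0,"jaw":1},{"slide":[0.25,-1,0],"spin":0,"jaw":1},{"slide":[0.25,-1,0],"spin":0,"jaw":1},{"slide":[0.25,-1,0],"spin":0,"jaw":1},{"slide":[0.25,-1,0],"spin":0,"jaw":1},{"slide":[0.25,-1,0],"spin":0,"jaw":1},{"slide":[0.25,-1,0],"spin":0,"jaw":1}]'
python3 -m jog '[{"slide":[0.25,-1,0],"spin":0,"jaw":1},{"slide":[0.25,-1,0],"spin":0,"jaw":1},{"slide":[0.25,-1,0],"spin":0,"jaw":1},{"slide":[0.25,-1,0],"spin":0,"jaw":1},{"slide":[0,0,0],"spin":1,"jaw":1},{"slide":[0,0,0],"spin":1,"jaw":1},{"slide":[0,0,0],"spin":1,"jaw":1},{"slide":[0,0,0],"spin":1,"jaw":1}]'
python3 -m jog '[{"slide":[0,0,0],"spin":1,"jaw":1},{"slide":[0,0,0],"spin":1,"jaw":1},{"slide":[0,0,0],"spin":1,"jaw":1},{"slide":[0,0,0],"spin":1,"jaw":1},{"slide":[0,0,0],"spin":0.9,"jaw":1},{"slide":[0,0,0],"spin":0,"jaw":1},{"slide":[0,0,0],"spin":0,"jaw":1},{"slide":[0,0,0],"spin":0,"jaw":1}]'
cat > home.py <<'E'
from h import *
s=manip.state();q=s['eef_rot'];y=2*np.arctan2(q[2],q[1]);c,n=np.cos(y),np.sin(y)
d=np.array([467.93,345.66,81.93])-s['eef_pos']
print("pos",s['eef_pos'],"yaw",np.rad2deg(y),"slide units",np.round(np.array([c*d[0]+n*d[1],n*d[0]-c*d[1],-d[2]])/20,3),"F",s['wrist_force'],s['opening'])
E
python3 home.py
```

```text
time: 28.38
eef_pos: [627.3, -35.1, 200.0]
eef_rot: [0.001, 0.949, 0.314, 0.001]
wrist_force: [0.4, 0.4, -0.8]
opening: 16.0
time: 29.38
eef_pos: [562.5, 118.4, 198.4]
eef_rot: [0.0, 0.949, 0.315, 0.0]
wrist_force: [0.2, 0.2, -0.7]
opening: 15.5
time: 30.38
eef_pos: [498.9, 270.6, 198.3]
eef_rot: [-0.0, 0.949, 0.315, 0.0]
wrist_force: [0.4, -0.9, -1.4]
opening: 15.4
time: 31.38
eef_pos: [467.4, 346.1, 198.3]
eef_rot: [0.0, 0.993, 0.118, -0.0]
wrist_force: [0.4, -0.0, -0.9]
opening: 16.1
time: 32.38
eef_pos: [467.6, 345.5, 198.3]
eef_rot: [0.0, 0.992, -0.124, -0.0]
wrist_force: [-0.5, -1.7, -0.4]
opening: 15.9
pos [467.55767714 345.54586296 198.31918831] yaw -14.211453514847703 slide units [ 0.017 -0.01   5.819] F [-0.45001669 -1.71641588 -0.41154429] 15.93025354008892
```

```bash
python3 -m jog '[{"slide":[0.02,0,0.6],"spin":0,"jaw":1},{"slide":[0,0,0.8],"spin":0,"jaw":1},{"slide":[0,0,0.8],"spin":0,"jaw":1},{"slide":[0,0,0.7],"spin":0,"jaw":1},{"slide":[0,0,0.3],"spin":0,"jaw":1},{"slide":[0,0,0],"spin":0,"jaw":1},{"slide":[0,0,0],"spin":0,"jaw":1}]'
python3 home.py
python3 -m jog '[{"slide":[0,0,0.2],"spin":0,"jaw":1},{"slide":[0,0,0.2],"spin":0,"jaw":1},{"slide":[0,0,0.2],"spin":0,"jaw":1},{"slide":[0,0,0.2],"spin":0,"jaw":1},{"slide":[0,0,0],"spin":0,"jaw":1}]'
python3 home.py
```

```text
time: 33.25
eef_pos: [468.3, 345.5, 134.8]
eef_rot: [-0.0, 0.992, -0.124, 0.0]
wrist_force: [-0.1, 0.2, -0.0]
opening: 15.9
pos [468.27881325 345.52064448 134.8150228 ] yaw -14.27878006070362 slide units [-1.900e-02 -2.000e-03  2.644e+00] F [-0.07672199  0.22303047 -0.04689266] 15.884462290972307
time: 33.88
eef_pos: [467.8, 345.2, 117.9]
eef_rot: [0.0, 0.992, -0.124, -0.0]
wrist_force: [0.5, 0.1, -0.3]
opening: 15.7
pos [467.79585658 345.16660101 117.91429075] yaw -14.278900964633781 slide units [ 0.    -0.026  1.799] F [ 0.52840239  0.05534578 -0.34458472] 15.721852609383653
```

No force at about 11 mm inside the tube, so I'm continuing down.

```bash
python3 -m jog '[{"slide":[0,-0.01,0.3],"spin":0,"jaw":1},{"slide":[0,-0.01,0.3],"spin":0,"jaw":1},{"slide":[0,0,0.3],"spin":0,"jaw":1},{"slide":[0,0,0.3],"spin":0,"jaw":1},{"slide":[0,0,0.3],"spin":0,"jaw":1},{"slide":[0,0,0.2],"spin":0,"jaw":1},{"slide":[0,0,0.06],"spin":0,"jaw":1},{"slide":[0,0,0],"spin":0,"jaw":1}]'
python3 home.py
```

```text
time: 34.88
eef_pos: [468.1, 345.7, 83.1]
eef_rot: [0.0, 0.992, -0.124, 0.0]
wrist_force: [-0.4, 0.6, -0.6]
opening: 15.8
pos [468.11919963 345.71430902  83.13091285] yaw -14.278386180678236 slide units [-0.008  0.005  0.06 ] F [-0.40805673  0.57810376 -0.58141241] 15.832265747591782
```

Within 1.2 mm of seated. Release, let it settle, and rise.

```bash
python3 -m jog '[{"slide":[0,0,0.04],"spin":0,"jaw":1},{"slide":[0,0,0],"spin":0,"jaw":-1},{"slide":[0,0,0],"spin":0,"jaw":-1},{"slide":[0,0,0],"spin":0,"jaw":-1},{"slide":[0,0,0],"spin":0,"jaw":-1},{"slide":[0,0,0],"spin":0,"jaw":-1},{"slide":[0,0,0],"spin":0,"jaw":-1},{"slide":[0,0,0],"spin":0,"jaw":-1}]'
python3 -m jog '[{"slide":[0,0,-0.4],"spin":0,"jaw":-1},{"slide":[0,0,-0.9],"spin":0,"jaw":-1},{"slide":[0,0,-1],"spin":0,"jaw":-1},{"slide":[0,0,-1],"spin":0,"jaw":-1},{"slide":[0,0,-1],"spin":0,"jaw":-1},{"slide":[0,0,-1],"spin":0,"jaw":-1},{"slide":[-1,0,-0.5],"spin":0,"jaw":-1},{"slide":[-1,0,0],"spin":0,"jaw":-1}]'
python3 -m jog '[{"slide":[0,0,0],"spin":0,"jaw":-1},{"slide":[0,0,0],"spin":0,"jaw":-1}]'
python3 - <<'E'
from h import *
snap('wrist','w9'); snap('top','t9')
cal,a,d=load('w9'); b=load('t9')[1]
x=a[0:240,200:440]; cv2.imwrite('pics/mix9.png',np.hstack([cv2.resize(x,(400,400)),cv2.resize(b[90:290,180:380],(400,400))]))
v,u=np.nonzero(d>0);K,E=cal["camera_matrix"],cal["extrinsics"]
P=np.c_[(u-K[0,2])/K[0,0]*d[v,u],(v-K[1,2])/K[0,0]*d[v,u],d[v,u]]@E[:3,:3].T+E[:3,3]
g=(np.hypot(P[:,0]-468,P[:,1]-345.5)<14)&(P[:,2]>100)&(P[:,2]<125)
print(g.sum(),P[g].mean(0),np.percentile(P[g][:,2],[5,95]),cv2.minAreaRect(P[g][:,:2].astype(np.float32)))
E
```

```text
time: 35.88
eef_pos: [468.1, 345.7, 82.3]
eef_rot: [0.0, 0.992, -0.124, -0.0]
wrist_force: [-0.1, 1.0, 0.5]
opening: 82.7
time: 36.88
eef_pos: [428.0, 355.9, 198.9]
eef_rot: [-0.0, 0.992, -0.124, 0.0]
wrist_force: [-1.1, 0.1, -0.8]
opening: 91.4
time: 37.12
eef_pos: [428.9, 355.6, 197.9]
eef_rot: [0.0, 0.992, -0.124, -0.0]
wrist_force: [0.5, 0.0, 0.4]
opening: 91.3
481 [469.18605195 345.9173806  114.92977974] [112.2454481  116.67434694] ((468.75518798828125, 346.07666015625), (15.336810111999512, 15.444365501403809), 75.14080810546875)
```

View pics/mix9.png

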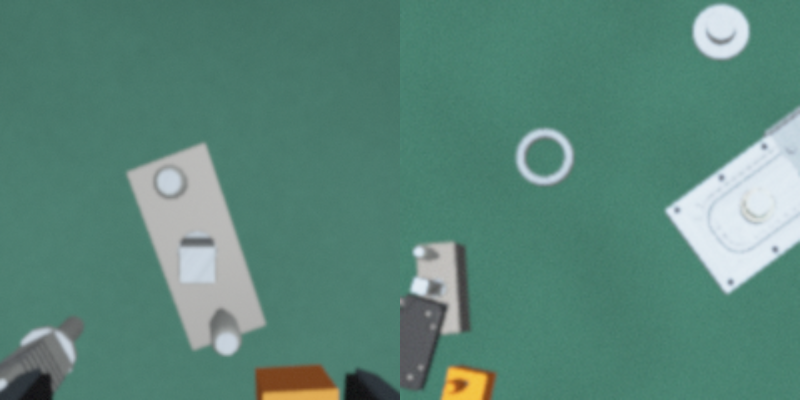

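The probe stands upright in its tube (left half, 197,260). Its top reads 114.9 mm by depth, against 115.1 mm before the job. Ring and flange are where they were. Handing in.

```bash
python3 -c "
from h import *
print(manip.hand_in())"
```

```text
the job is handed in; nothing more can be done
None
```

The spacer is in the catch tray, and the probe is back in its tube and released. I handed the job in at about 37 s of the 72 s allowed; no verdict was reported.

**Run:** I took the small square-grip probe out of the grey block and lowered its tip about 2 mm off the closed-end point, to roughly 2–3 mm above the channel floor. I pushed at about 3 cm/s through both bends to within about 2 mm of the open end. The sampled wrist force stayed within about 2 N. The grip opening stayed near 15.7 mm, so the probe did not appear to slip.

**Last checks:**
- **Spacer:** the picture at the open end showed it lying in the tray; I did not measure its position again after that.
- **Probe:** it stands upright with its top at 114.9 mm by depth, against 115.1 mm before the job. Its centre measured about 1 mm from the first measurement, which is within camera accuracy.
- **Gripper:** it is open and well clear of everything.
- **Ring and flange:** they looked unmoved in the final top view.
- **Casting and bottle:** they were outside the last crop, so I did not check them again, but the arm never went near them low down.

No check failed. The only disagreement was about 1 mm between the housing outline and its fit, which I corrected for.

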